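# Shut the ringed air valve under the sliding cover

### The job

Push the loose cover of the compressed-air manifold box along its guides, by the side of its handle, all the way to the right-hand end of the box, so that the two valve levers under it are uncovered. Then push the marked lever, the one that ends in a round ring, clockwise until it is fully shut against its stop. Only push with the fingers: never lift the cover, and leave the plain straight lever and the other things on the table alone.

Things in the scene. Friction and masses are not known exactly. Their poses are not given: they have to be found in the camera images.
- manifold_box: Grey steel box fixed on the table, 486 mm long (its y axis, to its left end), 140 mm deep (x axis, away from the robot). Origin: centre of the underside. Left half: open-topped bay with two valves, inside x -56 to 56, y 5 to 231 mm, floor 6 mm up. Right half: closed deck. Long walls carry the cover 70 mm up; guide lips and end stops to 80 mm. In front: 27 mm hose outlets; on the right end a gauge, 91 mm high.
- cover_handle (a point): Mid-point of the bar of the cover's bow handle, over the plate's centre, 102 mm above the table: a 10 mm round rod, 80 mm long along box x, 28 mm above the plate. The cover is a loose 4 mm aluminium plate, 232 (box y) x 127 mm, about 0.5 kg. It starts over the bay and slides along box y with 2.5 mm side play, at a few N. Box y of this point: 122 mm at the left end stop, -122 mm at the right one.
- marked_pivot (a point): On the vertical pivot axis of the marked lever, 55 mm above the table, half-way up the lever. The lever is a steel bar 14 mm wide and 14 mm high ending in a round ring 29 mm across, ring centre 55 mm from the pivot. The pivot is at box x 20, y 71 or 156 mm (the valves may be either way round). Below it a 34 mm brass pipe along box x, top 41 mm up; beside the pipe the bay is empty down to its floor.
- marked_lever (a joint): Angle of the marked lever, rad. 0 = open: it points from its pivot to the front (box -x). It grows as the lever turns clockwise seen from above, by way of front-left, to 1.571 = shut, hard against its stop, pointing left (box +y). Starts at 0 to 0.2, takes about 4 N at 40 mm from the pivot, and stays where it is left.
- plain_pivot (a point): The same point on the other valve's lever, which is to be left as it is.
- plain_tip (a point): Point on the plain lever 60 mm from its pivot, at half height. This lever is a straight bar 14 mm wide, 14 mm high, 62 mm long from the pivot, without a ring; it also starts open (pointing to the front, up to 0.2 rad to the left) and turns the same way.
- tape_black: Bystander, to be left alone: roll of black tape, 55 mm across, 19 mm high, lying close to the front of the box. Origin: centre of the underside.
- bolt_m8: Bystander, to be left alone: steel bolt with nut, 50 mm long, close to the front of the box. Origin: centre of the underside.
- marker_black: Bystander, to be left alone: black and white marker pen, 135 mm long, lying just behind the box. Origin: centre of the underside.

How it is judged:
On the way, in this order (a step that is already met when the one before it is completed fails the run):
1. the cover is pushed along to the right-hand end (y of cover_handle in the frame of manifold_box below -0.1 m), for 0.2 s.
2. the lever with the ring is shut (value of joint marked_lever above 1.48 rad), for 0.2 s.
At the end, for the whole second after the job is handed in: The cover lies flat on its runners at the right-hand end of the box (handle at least 100 mm to the right of the box's middle, at most 22 mm short of the end stop), the ringed lever is within about 5 degrees of its shut stop, the plain lever's tip is within 15 mm of where it was, and all is at rest (y of cover_handle in the frame of manifold_box below -0.1 m and value of joint marked_lever above 1.48 rad and z of cover_handle in the frame of manifold_box between 0.096 and 0.108 m and angle between cover_handle's own z axis and vertical below 0.05 rad and distance of plain_tip from where it was at the start of the episode below 0.015 m and velocity of joint marked_lever below 0.05 rad/s); the robot touches nothing.
It fails at once if the cover is lifted or tipped off its runners (z of cover_handle in the frame of manifold_box above 0.11 m or angle between cover_handle's own z axis and vertical above 0.1 rad).
It fails at once if the plain lever is turned (distance of plain_tip from where it was at the start of the episode above 0.015 m).
It fails at once if a bystander is shifted or lifted (distance of any of tape_black, bolt_m8, marker_black from where it was at the start of the episode above 0.03 m).
It also fails if it takes over 54 s, if anything falls off the work surface, if the arm or the gripper's body presses on something with over 40 N, if the wrist force passes 120 N, or if a joint passes its speed limit or range.

### The arm

A 6-joint arm with a two-finger parallel gripper is mounted at the origin on the work surface; the furniture and walls round the work are solid. World frame = base frame: x ahead of the robot, y to its left, z up, the work surface at z = 0. Lengths are in m, angles in rad, forces in N, time in s.
With the tool pointing down it reaches from about 0.3 to 0.95 m from the base axis. Payload 3.1 kg.
Tool frame: the origin (TCP) lies midway between the tips of the shut fingers; the grasp point (between the pads) lies 19 mm behind it (robot.grip_depth is the distance from the TCP to the grasp point, in m); y points along the fingers, x is the direction in which the jaws open and shut, and the axes are right-handed (so a half turn about y gives the same grasp; the last joint's range is limited). The gripper opens to 85 mm and grips with 20 to 120 N. Pads are 22 mm wide; open, the fingers measure 114 mm over their backs; the gripper's body (76 mm by 85 mm) begins 54 mm behind the grasp point. The pads swing forward as they close: fully open they stand 13 mm farther back than shut.
Start: joints at [-1.299, 0.308, 1.634, -0, 1.2, -0.07], TCP at [0.209, -0.589, 0.231] pointing down, gripper open.
Joint ranges: [-3.06, 3.06], [-0.79, 1.96], [0.05, 2.63], [-1.19, 4.34], [0.05, 2.64], [-2.94, 2.94]. Speed limits (rad/s): [2.79, 2.79, 3.14, 3.14, 3.14, 3.14].

### API

Orientations are given as a unit quaternion [w, x, y, z].
In Python, from cell import robot gives the robot as it stands. The module is installed in compiled form; this text tells all that it offers.
- The arm moves only by the shell command python3 -m crank 'ROWS' [OPENING] [FORCE]. ROWS is JSON, a list of rows, each an object of numbers: "tx", "ty", "tz": the shift along the tool's x, y, z in mm; "yaw": the turn about the tool's y in degrees. A call has 1 to 10 rows; each row shifts and turns the commanded pose from where the row before left it, along the tool's axes as they then stand; what a row does not reach is not made up. A row lasts 1/10 s, in which the tool goes at most 50 mm and 8.59 degrees, less where a joint would pass 70% of its speed; a pose out of reach is approached as far as the arm can. A call is refused whole if a number of a shift passes 50 or a number of a turn 8.59, either way. A call with a gripper value outside its range is refused whole. OPENING is the closure in counts, from 0 (fully open) to 255 (shut), set as the call begins (- or left out, the last holds). The fingers move at their own pace and stop on an object; FORCE is the grip in N (left out, the last holds). Time passes only in rows, so rows that do not move let the fingers close. It gives the time, the measured TCP pose, the force and the opening at its end, in the units of the state.
- robot.sense(): the state, without advancing time (a new reading comes with each control period).
- robot.read_camera(name): name is "side" or "top" or "wrist"; returns a dict with "img" (400x640x3 uint8, blue, green, red), "z_map" (400x640 float32, m along the optical axis (not along the pixel's ray), 0 where there is no reading), "fx", "fy", "cx", "cy" (pixels), "dist" ([k1, k2, p1, p2, k3] as OpenCV has them; the pictures are not rectified), "R" (3x3) and "t" (3): a world point X has camera coordinates R X + t. Camera axes: x right, y down, z forward; pixel columns grow to the right and rows downward; lengths in m; the calibration is good to about 2 mm. A picture is of the moment at which its call begins.
- robot.close_job(): hands the job in, once; it reports no verdict.
Trained networks look in a picture, given as the dict that the camera call returned (one of the last four; its "shot" number tells which), for a name from the list of things; names that differ only in an ending like _2 or _b are one class to them, and where a whole thing is asked for, a point or a joint stands for the part that bears it (a point fixed in the world has none). Each returns a list of dicts, best first, with "confidence" (0 to 1); they miss things now and then, are a little off and sometimes report something else, mostly with a low value. They report only what shows in the picture. A call takes as long as a camera call.
- robot.look_for(picture, query): "location" ([x, y, z] in m, in world coordinates, good to about 4 mm: the middle of the surface that is visible of it).
- robot.silhouettes(picture, query): "mask" (400x640 bool, what is visible of it).
- robot.pinpoint(picture, query): "location" ([x, y, z] in m, in world coordinates, good to about 4 mm: a listed point, or the origin of a listed thing).
The state is a dict: "clock": time; "qpos": joint angles; "dq": joint speeds; "joint_efforts": joint torques, N m; "ee_pos": TCP position; "eef_rot": TCP orientation; "force": force on the tool from outside, world axes, zero at the start; "wrist_torque": the same for the moment, N m; "width": finger opening in m.
Only numpy, scipy, OpenCV 4.12 (cv2) and the standard library are available. Lean on these libraries where they do the work, as an engineer would, in place of code of your own. Each camera call takes 0.05 s, during which the arm holds its last target. There are 200 camera calls.

## Working session

There is one attempt and no reset: what is moved stays moved. The work goes in short steps, Python scripts to look and compute and a shell command to move; the robot and the scene stay as the last step left them, time stands still between calls to the robot, and variables do not carry over. Pictures are saved under pics/ and viewed, about 8 in all and at most 12, crops included, and the job is handed in when it is done.

```bash
mkdir -p pics; python3 - <<'E'
from cell import robot
import cv2,numpy as np
s=robot.sense(); print({k:np.round(v,3) for k,v in s.items()})
for n in ["top","side"]:
    p=robot.read_camera(n); cv2.imwrite(f"pics/{n}0.png",p["img"])
    print(n,np.round(-p["R"].T@p["t"],3))
    for q in ["manifold_box","cover_handle","marked_pivot","plain_tip","tape_black","bolt_m8","marker_black"]:
        print(q,[(np.round(d["location"],3),round(d["confidence"],2)) for d in robot.pinpoint(p,q)[:2]])
E
```

```text
{'clock': np.float64(0.0), 'qpos': array([-1.299,  0.309,  1.635, -0.   ,  1.2  , -0.07 ]), 'dq': array([-0.002,  0.   , -0.001,  0.   ,  0.001,  0.001]), 'joint_efforts': array([-1.0000e-03, -4.1526e+01, -2.7667e+01, -0.0000e+00,  1.0000e-02,
        0.0000e+00]), 'ee_pos': array([ 0.209, -0.588,  0.23 ]), 'eef_rot': array([ 0.578, -0.577,  0.408, -0.407]), 'force': array([ 0.405, -0.759,  0.11 ]), 'wrist_torque': array([-0.006,  0.049,  0.045]), 'width': np.float64(0.085)}
top [ 0.3   -0.052  1.102]
manifold_box [(array([ 0.467, -0.062, -0.001]), 0.8)]
cover_handle [(array([0.447, 0.048, 0.103]), 0.58)]
marked_pivot [(array([ 0.4  , -0.225,  0.006]), 0.16)]
plain_tip []
tape_black [(array([ 0.395, -0.29 , -0.004]), 0.86)]
bolt_m8 [(array([ 0.398, -0.23 ,  0.007]), 0.39)]
marker_black [(array([ 0.561, -0.052,  0.001]), 0.82)]
side [ 0.45  -0.771  0.531]
manifold_box [(array([ 0.465, -0.06 , -0.002]), 0.65)]
cover_handle [(array([0.448, 0.044, 0.104]), 0.81), (array([ 0.468, -0.062, -0.004]), 0.18)]
marked_pivot []
plain_tip []
tape_black [(array([ 0.395, -0.29 ,  0.002]), 0.73), (array([0.446, 0.048, 0.102]), 0.7)]
bolt_m8 [(array([ 0.399, -0.224,  0.004]), 0.58)]
marker_black []
```

View pics/top0.png

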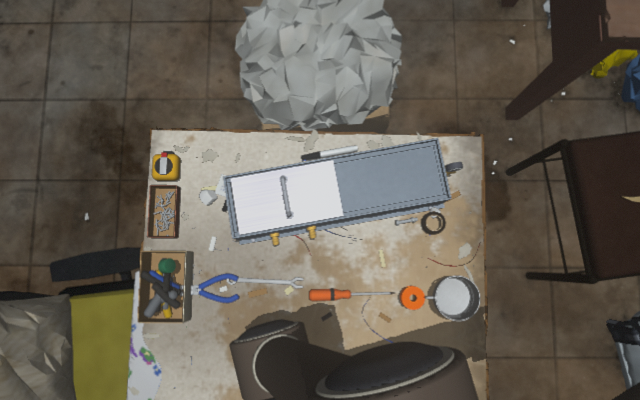

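```bash
cat > h.py <<'E'
from cell import robot
import cv2,numpy as np
from scipy.spatial.transform import Rotation as Ro
def cloud(p):
    v,u=np.mgrid[0:400,0:640]; K=np.array([[p["fx"],0,p["cx"]],[0,p["fy"],p["cy"]],[0,0,1]])
    n=cv2.undistortPoints(np.stack([u,v],-1).reshape(-1,1,2).astype(np.float64),K,np.array(p["dist"])).reshape(400,640,2)
    z=p["z_map"].astype(float)
    X=(np.dstack([n[...,0]*z,n[...,1]*z,z])-p["t"])@p["R"]; X[z==0]=np.nan
    return X
def toolR():
    q=robot.sense()["eef_rot"]; return Ro.from_quat(np.r_[q[1:],q[0]]).as_matrix()
E
python3 - <<'E'
from h import *
print(np.round(toolR(),3))
p=robot.read_camera("top");X=cloud(p)
m=robot.silhouettes(p,"manifold_box");c=robot.silhouettes(p,"cover_handle")
print(len(m),len(c),m[0]["confidence"],c[0]["confidence"] if c else 0)
z=X[...,2]; ok=(z>.06)&(z<.1)&(X[...,0]>.3)&(X[...,0]<.65)&(abs(X[...,1]+.06)<.32)
r=cv2.minAreaRect((X[ok][:,:2]*1000).astype(np.float32)); print("walls",r)
hh=(z>.095)&(z<.11)&(X[...,0]>.3)&(X[...,0]<.65)&(abs(X[...,1]-.05)<.1)
print("handle",hh.sum(),cv2.minAreaRect((X[hh][:,:2]*1000).astype(np.float32)),np.mean(X[hh],0))
if c:
  ys=X[c[0]["mask"]]; print(np.nanmean(ys,0),cv2.minAreaRect((ys[~np.isnan(ys[:,0])][:,:2]*1000).astype(np.float32)))
E
```

```text
[[ 0.335  0.     0.942]
 [-0.942 -0.     0.335]
 [ 0.    -1.     0.   ]]
1 1 0.85 0.58
walls ((470.01361083984375, -82.01016235351562), (141.38018798828125, 525.056884765625), 10.569860458374023)
handle 181 ((446.1652526855469, 46.521759033203125), (88.69170379638672, 9.664782524108887), 10.562748908996582) [0.44476658 0.04602833 0.10540923]
[0.44545423 0.04661246 0.07520991] ((446.6961669921875, 47.99851989746094), (131.58096313476562, 237.5438690185547), 10.460064888000488)
```

The top view shows the cover over the left half of the box, with its handle at about (286,197). The tape is at (432,222), the bolt at (405,219) and the pen at (330,153). The box is yawed about 10.5°. Next I align the tool with the box and move over to the left of the handle, fingers shut.

```bash
python3 -m crank '[{"yaw":4.6},{"yaw":4.5},{"tx":-45,"tz":25},{"tx":-45,"tz":25},{"tx":-45,"tz":25},{"tx":-45,"tz":25},{"tx":-45,"tz":25},{"tx":-45,"tz":25},{"tx":-45,"tz":25}]' 255 40
python3 -m crank '[{"tx":-45,"tz":25},{"tx":-45,"tz":25},{"tx":-45,"tz":25},{"tx":-45,"tz":25},{"tx":-45,"tz":25},{"tx":-45,"tz":25},{"tx":-45,"tz":25},{"tx":0},{"tx":0}]'
cat >> h.py <<'E'
O=np.array([.4662,-.0610]);A=np.radians(10.5);B=np.array([[np.cos(A),np.sin(A)],[-np.sin(A),np.cos(A)]])
def box(P): return B@(np.asarray(P)[:2]-O)*1000
def st():
    s=robot.sense();R=toolR();print("t",round(s["clock"],2),"box",np.round(box(s["ee_pos"]),1),"z",round(s["ee_pos"][2]*1000,1),"F(box)",np.round(B@s["force"][:2],1),round(s["force"][2],1),"toolz deg",round(np.degrees(np.arctan2(R[1,2],R[0,2])),2),"w",s["width"])
E
python3 -c "
from h import *
st()"
```

```text
t 0.95 box [-348.6 -472.2] z 231.3 F(box) [0.4 0.4] -0.2 toolz deg 19.59 w 0.0851993451384612invalid input at $[0]: expected keys tx, ty, tz, yaw
invalid input at $[0]: expected keys tx, ty, tz, yaw
```

```bash
python3 -m crank '[{"tx":0,"ty":0,"tz":0,"yaw":4.6},{"tx":0,"ty":0,"tz":0,"yaw":4.5},{"tx":-45,"ty":0,"tz":25,"yaw":0},{"tx":-45,"ty":0,"tz":25,"yaw":0},{"tx":-45,"ty":0,"tz":25,"yaw":0},{"tx":-45,"ty":0,"tz":25,"yaw":0},{"tx":-45,"ty":0,"tz":25,"yaw":0},{"tx":-45,"ty":0,"tz":25,"yaw":0},{"tx":-45,"ty":0,"tz":25,"yaw":0}]' 255 40
python3 -m crank '[{"tx":-45,"ty":0,"tz":25,"yaw":0},{"tx":-45,"ty":0,"tz":25,"yaw":0},{"tx":-45,"ty":0,"tz":25,"yaw":0},{"tx":-45,"ty":0,"tz":25,"yaw":0},{"tx":-45,"ty":0,"tz":25,"yaw":0},{"tx":-45,"ty":0,"tz":25,"yaw":0},{"tx":-45,"ty":0,"tz":25,"yaw":0},{"tx":0,"ty":0,"tz":0,"yaw":0},{"tx":0,"ty":0,"tz":0,"yaw":0}]'
python3 -c "
from h import *
st()"
```

```text
clock: 1.85
ee_pos: [0.3213, -0.2553, 0.2316]
eef_rot: [0.543, -0.543, 0.452, -0.453]
force: [0.4, 0.5, -1.0]
width: 0.0001
clock: 2.75
ee_pos: [0.4323, 0.0757, 0.2313]
eef_rot: [-0.544, 0.545, -0.451, 0.451]
force: [-0.9, 0.0, -0.2]
width: 0.0002
t 2.75 box [ -8.4 140.6] z 231.3 F(box) [-0.8  0.2] -0.2 toolz deg 10.7 w 0.0002444748460540712
```

```bash
python3 -m crank '[{"tx":-20,"ty":0,"tz":8,"yaw":0},{"tx":0,"ty":40,"tz":0,"yaw":0},{"tx":0,"ty":40,"tz":0,"yaw":0},{"tx":0,"ty":40,"tz":0,"yaw":0},{"tx":0,"ty":22,"tz":0,"yaw":0},{"tx":0,"ty":0,"tz":0,"yaw":0},{"tx":0,"ty":0,"tz":0,"yaw":0}]'
python3 - <<'E'
from h import *
st()
for n in ["top","side"]:
    p=robot.read_camera(n)
    if n=="side": cv2.imwrite("pics/s1.png",p["img"])
    print([(box(d["location"]),d["confidence"]) for d in robot.pinpoint(p,"cover_handle")[:2]])
E
```

```text
clock: 3.45
ee_pos: [0.4367, 0.0945, 0.0895]
eef_rot: [-0.543, 0.543, -0.453, 0.453]
force: [0.7, 0.2, 1.2]
width: 0.0
t 3.45 box [ -0.7 158.2] z 89.5 F(box) [0.7 0. ] 1.2 toolz deg 10.35 w 4.154876875289985e-06
[(array([ -2.98809678, 110.08797063]), 0.6)]
[(array([ -0.71559467, 110.27700542]), 0.6)]
```

View pics/s1.png

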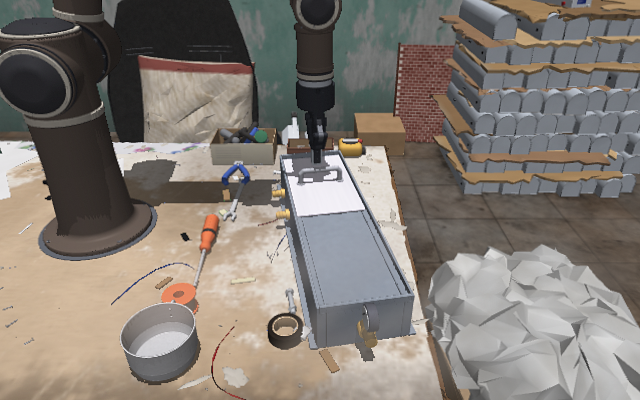

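The side view shows the shut fingers at (318,160), on the left of the handle bar and clear of the plate. Pushing now.

```bash
python3 -m crank '[{"tx":12,"ty":0,"tz":0,"yaw":0},{"tx":12,"ty":0,"tz":0,"yaw":0},{"tx":12,"ty":0,"tz":0,"yaw":0},{"tx":15,"ty":0,"tz":0,"yaw":0},{"tx":15,"ty":0,"tz":0,"yaw":0},{"tx":15,"ty":0,"tz":0,"yaw":0},{"tx":15,"ty":0,"tz":0,"yaw":0},{"tx":15,"ty":0,"tz":0,"yaw":0},{"tx":15,"ty":0,"tz":0,"yaw":0},{"tx":15,"ty":0,"tz":0,"yaw":0}]'
python3 - <<'E'
from h import *
st()
p=robot.read_camera("side")
print([(box(d["location"]),d["location"][2],d["confidence"]) for d in robot.pinpoint(p,"cover_handle")[:2]])
E
```

```text
clock: 4.65
ee_pos: [0.4623, -0.0427, 0.0898]
eef_rot: [0.544, -0.542, 0.454, -0.452]
force: [-0.9, 7.7, 5.2]
width: -0.0005
t 4.65 box [-0.5 18.7] z 89.8 F(box) [0.5 7.7] 5.2 toolz deg 10.36 w -0.0004672221576325941
[(array([-0.25132164, -0.25852937]), 0.1043, 0.95)]
```

```bash
python3 -m crank '[{"tx":12,"ty":0,"tz":0,"yaw":0},{"tx":14,"ty":0,"tz":0,"yaw":0},{"tx":14,"ty":0,"tz":0,"yaw":0},{"tx":14,"ty":0,"tz":0,"yaw":0},{"tx":14,"ty":0,"tz":0,"yaw":0},{"tx":12,"ty":0,"tz":0,"yaw":0},{"tx":10,"ty":0,"tz":0,"yaw":0},{"tx":8,"ty":0,"tz":0,"yaw":0},{"tx":6,"ty":0,"tz":0,"yaw":0},{"tx":4,"ty":0,"tz":0,"yaw":0}]'
python3 - <<'E'
from h import *
st()
p=robot.read_camera("side")
print([(box(d["location"]),d["location"][2],d["confidence"]) for d in robot.pinpoint(p,"cover_handle")[:2]])
E
```

```text
clock: 5.75
ee_pos: [0.4811, -0.1476, 0.0893]
eef_rot: [0.544, -0.543, 0.454, -0.451]
force: [-0.3, 7.6, 5.4]
width: 0.0
t 5.75 box [ -1.1 -87.9] z 89.3 F(box) [1.1 7.5] 5.4 toolz deg 10.39 w 5.537840079302026e-06
[]
```

Handle is at about -107. I'll push a few mm more, gently.

```bash
python3 -m crank '[{"tx":3,"ty":0,"tz":0,"yaw":0},{"tx":3,"ty":0,"tz":0,"yaw":0},{"tx":2,"ty":0,"tz":0,"yaw":0},{"tx":2,"ty":0,"tz":0,"yaw":0},{"tx":0,"ty":0,"tz":0,"yaw":0},{"tx":0,"ty":0,"tz":0,"yaw":0}]'
python3 -c "
from h import *
st()"
```

```text
clock: 6.45
ee_pos: [0.4829, -0.1575, 0.0892]
eef_rot: [0.544, -0.543, 0.454, -0.451]
force: [-1.0, 5.6, 4.5]
width: 0.0
t 6.45 box [ -1.1 -97.9] z 89.2 F(box) [0.  5.7] 4.5 toolz deg 10.44 w 3.436921196767811e-05
```

```bash
python3 -m crank '[{"tx":-15,"ty":0,"tz":0,"yaw":0},{"tx":-10,"ty":0,"tz":0,"yaw":0},{"tx":0,"ty":-40,"tz":0,"yaw":0},{"tx":0,"ty":-40,"tz":0,"yaw":0},{"tx":0,"ty":-30,"tz":0,"yaw":0},{"tx":0,"ty":0,"tz":0,"yaw":0},{"tx":0,"ty":0,"tz":0,"yaw":0}]'
python3 - <<'E'
from h import *
st()
for n in ["top","side"]:
    p=robot.read_camera(n); X=cloud(p)
    c=[340,170] if n=="top" else [0,0]
    if n=="top": im=cv2.resize(p["img"][150:260,200:460],None,fx=3,fy=3,interpolation=cv2.INTER_CUBIC)
    else: im=p["img"]
    cv2.imwrite(f"pics/{n}2.png",im)
    for q in ["cover_handle","marked_pivot","plain_pivot","plain_tip"]:
        print(n,q,[(np.round(box(d["location"]),1),np.round(d["location"][2],3),round(d["confidence"],2)) for d in robot.pinpoint(p,q)[:2]])
E
```

```text
clock: 7.15
ee_pos: [0.4792, -0.134, 0.1996]
eef_rot: [0.544, -0.544, 0.452, -0.453]
force: [-0.1, 0.7, 0.3]
width: 0.0004
t 7.15 box [ -0.5 -74.1] z 199.6 F(box) [0.  0.7] 0.3 toolz deg 10.52 w 0.0004189350516146217
top cover_handle [(array([  -4.9, -116.9]), np.float64(0.102), 0.86), (array([-40.7, 159.7]), np.float64(0.057), 0.59)]
top marked_pivot [(array([21.1, 66.3]), np.float64(0.057), 0.54)]
top plain_pivot [(array([ 16.7, 154.3]), np.float64(0.057), 0.74)]
top plain_tip [(array([-43.3, 161.5]), np.float64(0.053), 0.67), (array([  -6.1, -114.4]), np.float64(0.102), 0.31)]
side cover_handle [(array([   1.6, -116.4]), np.float64(0.106), 0.7)]
side marked_pivot [(array([20.2, 71. ]), np.float64(0.055), 0.67)]
side plain_pivot [(array([ 21.4, 153. ]), np.float64(0.054), 0.53)]
side plain_tip [(array([-36.9, 156. ]), np.float64(0.054), 0.65)]
```

View pics/top2.png

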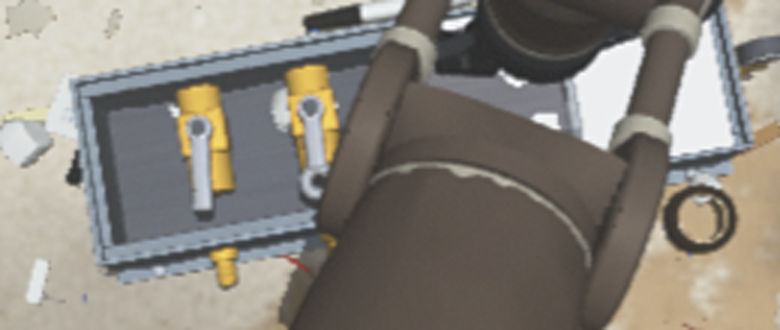

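The crop shows the bay uncovered. The plain lever is on the left valve (pivot crop (199,127), tip (203,210)). The ringed one is on the right valve (pivot (310,107), ring (313,182)). The networks agree: marked pivot at box y≈69, so the y≈71 site. The handle reads about -117. Next I move to the right of the ringed lever.

```bash
python3 -m crank '[{"tx":-34,"ty":0,"tz":-5,"yaw":0},{"tx":-34,"ty":0,"tz":-5,"yaw":0},{"tx":-34,"ty":0,"tz":-5,"yaw":0},{"tx":0,"ty":40,"tz":0,"yaw":0},{"tx":0,"ty":40,"tz":0,"yaw":0},{"tx":0,"ty":0,"tz":0,"yaw":0},{"tx":0,"ty":0,"tz":0,"yaw":0}]'
python3 - <<'E'
from h import *
st()
p=robot.read_camera("side")
cv2.imwrite("pics/s3.png",cv2.resize(p["img"][110:300,220:440],None,fx=3,fy=3,interpolation=cv2.INTER_CUBIC))
for q in ["marked_pivot","plain_tip","cover_handle"]:
        print(q,[(np.round(box(d["location"]),1),np.round(d["location"][2],3),round(d["confidence"],2)) for d in robot.pinpoint(p,q)[:2]])
E
```

```text
clock: 8.35
ee_pos: [0.4455, -0.0367, 0.1191]
eef_rot: [-0.543, 0.544, -0.453, 0.452]
force: [-0.0, 0.5, -0.3]
width: -0.0001
t 8.35 box [-16.   27.7] z 119.1 F(box) [0.1 0.5] -0.3 toolz deg 10.48 w -0.00012378576357734757
marked_pivot [(array([19.2, 69.1]), np.float64(0.05), 0.52)]
plain_tip [(array([-37.1, 160.2]), np.float64(0.056), 0.58)]
cover_handle [(array([  -2.3, -117.9]), np.float64(0.104), 0.7)]
```

View pics/s3.png

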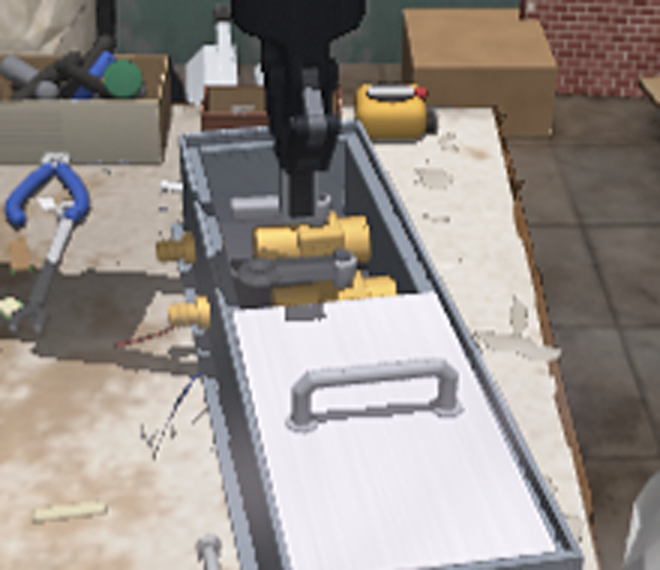

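The cover lies flat at the right end. The ring lever (ring (255,270), pivot (343,262)) sits just beyond the spot where the finger will go down. Descending.

```bash
python3 -m crank '[{"tx":0,"ty":20,"tz":0,"yaw":0},{"tx":0,"ty":20,"tz":0,"yaw":0},{"tx":0,"ty":15,"tz":0,"yaw":0},{"tx":0,"ty":14,"tz":0,"yaw":0},{"tx":0,"ty":0,"tz":0,"yaw":0},{"tx":0,"ty":0,"tz":0,"yaw":0}]'
python3 -c "
from h import *
st()"
```

```text
clock: 9.15
ee_pos: [0.4469, -0.037, 0.0513]
eef_rot: [0.544, -0.543, 0.452, -0.453]
force: [0.5, 0.9, -0.0]
width: -0.0004
t 9.15 box [-14.6  27.1] z 51.3 F(box) [0.7 0.8] -0.0 toolz deg 10.47 w -0.0004454201662106453
```

```bash
python3 -m crank '[{"tx":-8,"ty":1,"tz":-4,"yaw":0},{"tx":-8,"ty":0,"tz":-4,"yaw":0},{"tx":-6,"ty":0,"tz":-2.5,"yaw":0},{"tx":-6,"ty":0,"tz":-2.5,"yaw":0},{"tx":-7,"ty":0,"tz":-1,"yaw":0},{"tx":-7,"ty":0,"tz":-1,"yaw":0},{"tx":0,"ty":0,"tz":0,"yaw":0}]'
python3 - <<'E'
from h import *
st()
E
python3 -m crank '[{"tx":-6.5,"ty":0,"tz":1,"yaw":0},{"tx":-6.5,"ty":0,"tz":1,"yaw":0},{"tx":-6,"ty":0,"tz":2.5,"yaw":0},{"tx":-6,"ty":0,"tz":2.5,"yaw":0},{"tx":0,"ty":0,"tz":0,"yaw":0}]'
python3 - <<'E'
from h import *
st()
E
```

```text
clock: 9.85
ee_pos: [0.4249, 0.0024, 0.0501]
eef_rot: [0.544, -0.543, 0.451, -0.453]
force: [2.9, -1.6, 3.4]
width: 0.0001
t 9.85 box [-29.1  69.9] z 50.1 F(box) [ 2.6 -2.1] 3.4 toolz deg 10.53 w 0.00014896584321751554
clock: 10.35
ee_pos: [0.4276, 0.0275, 0.05]
eef_rot: [0.544, -0.543, 0.451, -0.453]
force: [2.6, -4.1, 4.1]
width: 0.0
t 10.35 box [-21.8  94.1] z 50.0 F(box) [ 1.9 -4.5] 4.1 toolz deg 10.54 w 2.2230132976962912e-05
```

```bash
python3 - <<'E'
from h import *
p=robot.read_camera("side")
a=cv2.resize(p["img"][140:240,260:380],None,fx=4,fy=4,interpolation=cv2.INTER_CUBIC)
p=robot.read_camera("top")
b=cv2.resize(p["img"][160:260,210:310],None,fx=3.2,fy=4,interpolation=cv2.INTER_CUBIC)
cv2.imwrite("pics/c4.png",np.hstack([a,b]))
E
```

```text
(no output)
```

View pics/c4.png

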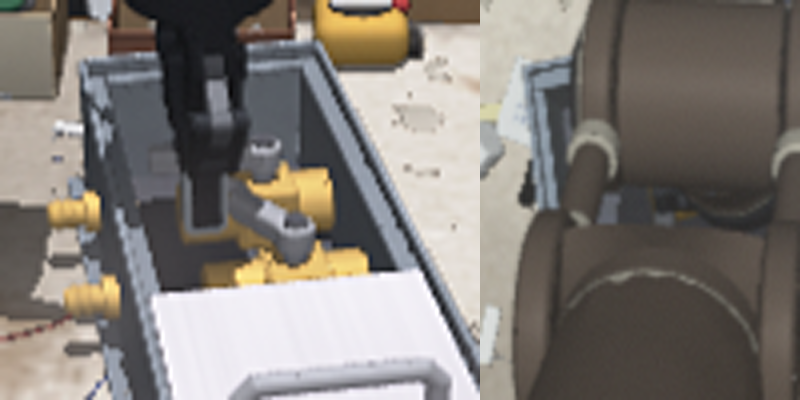

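The side crop shows the finger at (205,210) pushing the ring lever. It is turned about 50° around its pivot at (295,235). Continuing the arc.

```bash
python3 -m crank '[{"tx":-5,"ty":0,"tz":4,"yaw":0},{"tx":-5,"ty":0,"tz":4,"yaw":0},{"tx":-3,"ty":0,"tz":4,"yaw":0},{"tx":-3,"ty":0,"tz":4,"yaw":0},{"tx":0,"ty":0,"tz":0,"yaw":0}]'
python3 - <<'E'
from h import *
st()
p=robot.read_camera("side")
cv2.imwrite("pics/c5.png",cv2.resize(p["img"][140:240,260:380],None,fx=4,fy=4,interpolation=cv2.INTER_CUBIC))
E
```

```text
clock: 10.95
ee_pos: [0.437, 0.047, 0.0482]
eef_rot: [-0.543, 0.544, -0.453, 0.451]
force: [-1.2, -0.9, 0.6]
width: 0.0
t 10.95 box [ -9.  111.5] z 48.2 F(box) [-1.4 -0.6] 0.6 toolz deg 10.5 w 2.7805697317041805e-05
```

View pics/c5.png

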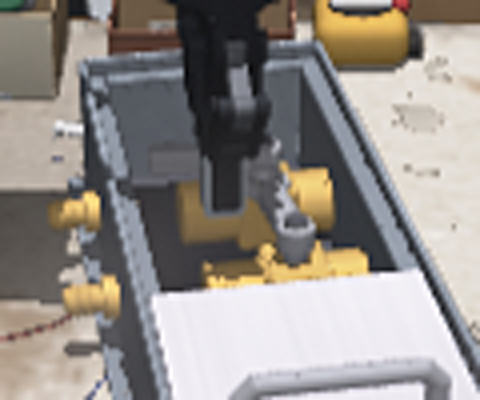

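The lever is at roughly 75–80°, with the finger on its front side. Now short pushes toward box +x until force builds up.

```bash
python3 -m crank '[{"tx":0,"ty":0,"tz":3,"yaw":0},{"tx":0,"ty":0,"tz":2,"yaw":0},{"tx":0,"ty":0,"tz":0,"yaw":0}]'
python3 -c "
from h import *
st()"
python3 -m crank '[{"tx":0,"ty":0,"tz":3,"yaw":0},{"tx":0,"ty":0,"tz":0,"yaw":0}]'
python3 -c "
from h import *
st()"
python3 -m crank '[{"tx":0,"ty":0,"tz":2,"yaw":0},{"tx":0,"ty":0,"tz":0,"yaw":0}]'
python3 -c "
from h import *
st()"
```

```text
clock: 11.3
ee_pos: [0.4425, 0.0475, 0.0488]
eef_rot: [-0.543, 0.544, -0.453, 0.451]
force: [-2.3, -1.0, 0.4]
width: -0.0002
t 11.3 box [ -3.5 111. ] z 48.8 F(box) [-2.4 -0.5] 0.4 toolz deg 10.49 w -0.00022370600339902076
clock: 11.5
ee_pos: [0.4445, 0.0476, 0.0487]
eef_rot: [-0.542, 0.545, -0.453, 0.451]
force: [-4.9, -2.2, 0.9]
width: -0.0001
t 11.5 box [ -1.5 110.8] z 48.7 F(box) [-5.2 -1.2] 0.9 toolz deg 10.51 w -0.0001488993912222461
clock: 11.7
ee_pos: [0.4448, 0.0477, 0.0484]
eef_rot: [-0.542, 0.546, -0.454, 0.45]
force: [-8.5, -2.7, 4.4]
width: 0.0
t 11.7 box [ -1.3 110.8] z 48.4 F(box) [-8.9 -1.1] 4.4 toolz deg 10.52 w 1.705811985044571e-05
```

```bash
python3 -m crank '[{"tx":0,"ty":0,"tz":2,"yaw":0},{"tx":0,"ty":0,"tz":2,"yaw":0},{"tx":0,"ty":0,"tz":0,"yaw":0},{"tx":0,"ty":0,"tz":0,"yaw":0}]'
python3 - <<'E'
from h import *
st()
p=robot.read_camera("side")
cv2.imwrite("pics/c6.png",cv2.resize(p["img"][140:240,260:380],None,fx=5,fy=5,interpolation=cv2.INTER_CUBIC))
E
```

```text
clock: 12.1
ee_pos: [0.4457, 0.0476, 0.0479]
eef_rot: [-0.54, 0.548, -0.455, 0.448]
force: [-13.3, -6.0, 9.2]
width: -0.0001
t 12.1 box [ -0.3 110.5] z 47.9 F(box) [-14.2  -3.4] 9.2 toolz deg 10.58 w -8.325254354761774e-05
```

View pics/c6.png

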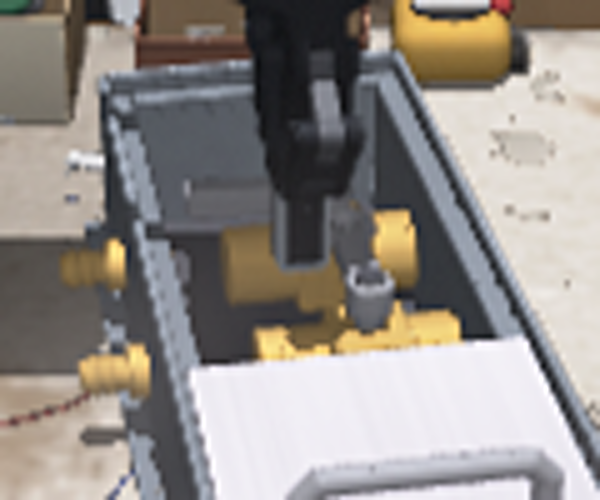

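The force climbs with almost no motion and the lever points along the box's left, so it is on its stop. Next I back off, lift and retreat to check.

```bash
python3 -m crank '[{"tx":0,"ty":0,"tz":-8,"yaw":0},{"tx":0,"ty":0,"tz":-10,"yaw":0},{"tx":0,"ty":-30,"tz":0,"yaw":0},{"tx":0,"ty":-40,"tz":0,"yaw":0},{"tx":0,"ty":-40,"tz":0,"yaw":0},{"tx":0,"ty":-40,"tz":0,"yaw":0},{"tx":40,"ty":0,"tz":0,"yaw":0},{"tx":45,"ty":0,"tz":-20,"yaw":0},{"tx":45,"ty":0,"tz":-25,"yaw":0},{"tx":45,"ty":0,"tz":-25,"yaw":0}]'
python3 -m crank '[{"tx":45,"ty":0,"tz":-25,"yaw":0},{"tx":45,"ty":0,"tz":-25,"yaw":0},{"tx":45,"ty":0,"tz":-25,"yaw":0},{"tx":45,"ty":0,"tz":-25,"yaw":0},{"tx":45,"ty":0,"tz":-25,"yaw":0},{"tx":0,"ty":0,"tz":0,"yaw":0},{"tx":0,"ty":0,"tz":0,"yaw":0}]'
python3 - <<'E'
from h import *
st()
for n in ["top","side"]:
    p=robot.read_camera(n)
    if n=="top":
        X=cloud(p); Y=(X[...,:2]-O)@B.T*1000; z=X[...,2]
        m=(z>.05)&(z<.068)&(abs(Y[...,0])<50)&(Y[...,1]>50)&(Y[...,1]<146)
        print("lever",m.sum(),cv2.minAreaRect(Y[m].astype(np.float32)),Y[m].min(0),Y[m].max(0),np.polyfit(Y[m][:,1],Y[m][:,0],1))
        cv2.imwrite("pics/t7.png",cv2.resize(p["img"][130:260,200:470],None,fx=2.9,fy=2.9,interpolation=cv2.INTER_CUBIC))
    for q in ["cover_handle","marked_pivot","plain_pivot","plain_tip","tape_black","bolt_m8","marker_black"]:
        print(n,q,[(np.round(box(d["location"]),1),np.round(d["location"],3),round(d["confidence"],2)) for d in robot.pinpoint(p,q)[:1]])
E
```

```text
clock: 13.15
ee_pos: [0.3997, -0.1382, 0.2006]
eef_rot: [0.545, -0.543, 0.45, -0.454]
force: [1.0, -0.5, 0.7]
width: 0.0001
clock: 13.85
ee_pos: [0.3192, -0.3747, 0.1998]
eef_rot: [0.543, -0.543, 0.452, -0.454]
force: [-0.6, -0.8, -0.4]
width: -0.0001
t 13.85 box [-201.7 -281.7] z 199.8 F(box) [-0.7 -0.7] -0.4 toolz deg 10.3 w -0.00010749717808224076
lever 269 ((20.751989364624023, 102.27421569824219), (26.533918380737305, 85.91149139404297), 3.727607011795044) [ 6.27142688 59.0929591 ] [ 32.89945418 145.03532562] [6.87979808e-03 1.80642586e+01]
top cover_handle [(array([  -1.7, -114.1]), array([ 0.485, -0.174,  0.1  ]), 0.79)]
top marked_pivot [(array([21.1, 67.1]), array([0.475, 0.009, 0.052]), 0.68)]
top plain_pivot [(array([ 20.6, 153. ]), array([0.459, 0.093, 0.052]), 0.7)]
top plain_tip [(array([-40.7, 159.5]), array([0.397, 0.088, 0.055]), 0.6)]
top tape_black [(array([-112.1, -212. ]), array([ 0.395, -0.29 , -0.001]), 0.73)]
top bolt_m8 [(array([ -99.7, -150. ]), array([ 0.396, -0.227,  0.005]), 0.44)]
top marker_black []
side cover_handle [(array([  -2.9, -119. ]), array([ 0.485, -0.178,  0.102]), 0.77)]
side marked_pivot [(array([22.4, 69.6]), array([0.476, 0.012, 0.054]), 0.5)]
side plain_pivot [(array([ 22., 154.]), array([0.46 , 0.094, 0.057]), 0.61)]
side plain_tip [(array([-36.8, 157.3]), array([0.401, 0.087, 0.056]), 0.78)]
side tape_black [(array([-106. , -208.7]), array([ 0.4  , -0.286,  0.   ]), 0.66)]
side bolt_m8 [(array([ -96.6, -152.5]), array([ 0.399, -0.229,  0.004]), 0.63)]
side marker_black []
```

View pics/t7.png

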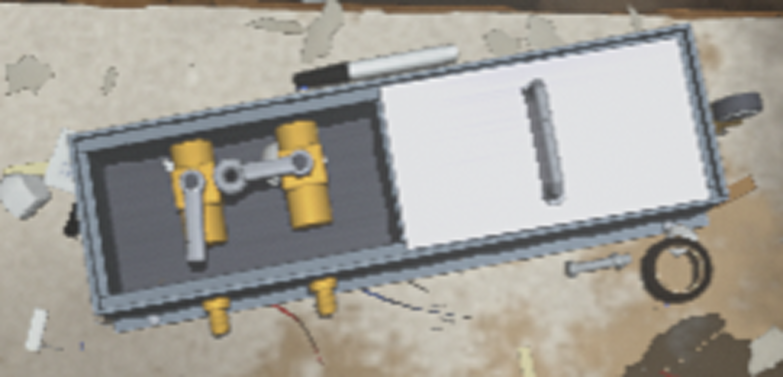

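The cover is flat at the right end, the plain lever is unmoved, and the bystanders are in place. The ring lever (pivot (301,162), ring (231,177)) points left. One finer angle check before handing in.

```bash
python3 - <<'E'
from h import *
for n in ["top","side"]:
  acc=[]
  for i in range(4):
    p=robot.read_camera(n);X=cloud(p); Y=(X[...,:2]-O)@B.T*1000; z=X[...,2]
    s=p["img"].astype(int); sat=s.max(2)-s.min(2)
    m=(z>.052)&(z<.07)&(abs(Y[...,0]-18)<25)&(Y[...,1]>60)&(Y[...,1]<143)&(sat<45)
    acc.append(Y[m])
  a=np.vstack(acc); print(n,len(a))
  for lo in range(60,143,8):
    q=a[(a[:,1]>=lo)&(a[:,1]<lo+8)]
    if len(q): print(lo,len(q),np.round([np.median(q[:,0]),q[:,0].min(),q[:,0].max()],1))
E
```

```text
top 1041
60 101 [18.9  9.8 27.4]
68 117 [18.2  9.8 29.3]
76 92 [19.  12.5 26.2]
84 92 [19.  12.5 26.5]
92 97 [18.9 12.3 26.7]
100 96 [18.4 12.5 26.1]
108 111 [18.6  8.5 30.1]
116 136 [16.9  5.4 33.6]
124 133 [18.6  6.  32.5]
132 66 [19.   9.5 28.6]
side 808
60 225 [17.6 10.  28.4]
68 57 [15.2 10.5 29.2]
76 36 [17.3 12.9 25.7]
84 62 [17.2 12.5 25.2]
92 60 [18.2 12.5 25.1]
100 65 [18.1 12.8 26. ]
108 78 [14.6  9.  30.7]
116 75 [10.9  5.8 32.4]
124 112 [20.6  7.  30.7]
132 25 [19.2 10.7 25.8]
140 13 [20.7 14.6 23.3]
```

The lever is parallel to box y to within about 0.5° (bar edges 12.5 / 26.3 mm constant along its length), so it is fully shut. Handing in.

```bash
python3 -c "
from cell import robot
print(robot.close_job())"
```

```text
the job is handed in; nothing more can be done
None
```

The cover is at the right-hand end of the box and the ringed lever is shut against its stop. I handed the job in at about 14 s of the 54 s allowed; the close call gave no verdict.

I pushed the cover along by the left side of its handle with shut fingers. Then I swept the ringed lever (right-hand valve) clockwise until the force rose to about 14 N with almost no movement, backed off and cleared the box.

What the last checks showed:
- **Cover:** the handle reads at box y -114 mm (top camera) and -119 mm (side camera), about 102 mm high. The cover looks flat on its runners.
- **Ringed lever:** the depth points put the bar parallel to the box's y axis within about 0.5°. A rough angle read by eye off the last top picture put it about 2° short of shut, still inside the tolerance of about 5°.
- **Plain lever:** its tip is within about 4 mm of its first reading, which is the noise of the networks.
- **Bystanders:** the tape and bolt read within about 6 mm of where they started. The networks missed the marker pen in the final pictures, so I checked it only by eye, and it looked unmoved behind the box.
- **Robot:** the arm was well clear of everything.

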